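# Hold the jig tweezers at the marked gap

## Robot

A 6-joint arm with a two-finger parallel gripper is mounted at the origin on the work surface. World frame = base frame: x ahead of the robot, y to its left, z up, the work surface at z = 0. Lengths are in m, angles in rad, forces in N, time in s.
With the tool pointing down it reaches from about 0.375 to 0.75 m from the base axis. Payload 9 kg.
Tool frame: the origin (TCP) lies midway between the tips of the shut fingers; the grasp point (between the pads) lies 19 mm behind it; z points along the fingers, y is the line along which they close (so a half turn about z gives the same grasp; the last joint's range is limited). The gripper opens to 85 mm and grips with 20 to 120 N. Pads are 22 mm wide; open, the fingers measure 114 mm over their backs; the gripper's body (76 mm by 85 mm) begins 54 mm behind the grasp point. The pads swing forward as they close: fully open they stand 13 mm farther back than shut.
Start: joints at [0.895, 0.104, 0.097, 1.564, 0, 1.353], TCP at [0.265, 0.538, 0.231] pointing down, gripper open.
Joint ranges: [-2.99, 2.99], [-0.84, 1.86], [-1.1, 1.16], [-1.84, 2.11], [-1.51, 1.56], [-3.14, 3.14]. Speed limits (rad/s): [2.22, 2.22, 2.57, 3.14, 3.14, 3.14].

## Interface

Orientations are given as a rotation vector (axis times angle).
In Python, from cell import bot gives the robot as it stands. Calls block until the motion is done:
- bot.movep(position, orientation): joint-space move of the TCP to a pose.
- bot.line_to(position, speed=0.15, orientation=None, threshold=None): straight line of the TCP; orientation=None keeps the orientation; speed is the mean speed in m/s. With threshold (N) it stops when the force on the tool has changed by that much, and returns True; else False.
- bot.move_joints(angles): joint-space move.
- bot.open_gripper() and bot.grab(squeeze=None): open the fingers fully, or close them until they stop; squeeze is the grip in N (None keeps the last).
- bot.hold(seconds).
- bot.ik(position, orientation): joint angles nearest the present ones, or None.
- bot.grab_frame(name): name is "side" or "top" or "wrist"; returns the picture (400x640x3 uint8, red, green, blue); there is no depth.
- bot.camera_model(name): a dict with "K" (3x3 intrinsics, pixels), "extrinsics" (4x4, takes a point from world to camera coordinates). Camera axes: x right, y down, z forward; pixel columns grow to the right and rows downward; lengths in m; the calibration is good to about 2 mm. The wrist camera is an equidistant fisheye: a pixel r from the principal point sees the ray r / f radians off the axis. A picture is of the moment at which its call begins: read the wrist's pose just before it. camera_model takes no time and is no camera call; for the wrist camera it gives the pose at the moment of the call.
A pose or a line that the arm cannot do raises bot.PlanningError and nothing moves.
- bot.finish_job(): hands the job in; it is judged then, once.
Readings, each from a call of its own:
- bot.get_t(): time.
- bot.get_qpos(): joint angles.
- bot.get_dq(): joint speeds.
- bot.get_effort(): joint torques, N m.
- bot.get_ee_pos(): TCP position.
- bot.get_eef_rot(): TCP orientation.
- bot.get_contact_force(): force on the tool from outside, world axes, zero at the start.
- bot.get_wrist_torque(): the same for the moment, N m.
- bot.get_width(): finger opening in m.
- bot.get_gripper_force(): force on a finger pad.
Only numpy, scipy, OpenCV 4.12 (cv2) and the standard library are available. Lean on these libraries where they do the work, as an engineer would, in place of code of your own. Each camera call takes 0.05 s, during which the arm holds its last target. There are 200 camera calls.

## Task

In the mask workshop, swing the work lamp's arm aside until the centre of its head is at least 20 cm from the middle of the clamped tweezers. Then squeeze the sprung tweezers between the gripper's fingers until each tip stands over its dark band on the gauge plate beneath, so that an eye rim could be slipped onto the tips, and hold that gap steady. The program finishes while still holding the tweezers squeezed at that gap; leave everything else on the table where it lies.

Things in the scene. Friction and masses are not known exactly. Their poses are not given: they have to be found in the camera images.
- tweezer_stand: Heavy stand fixed to the bench, clamping long steel spring tweezers (190 mm) level by their heel. Origin on the bench right under the squeezing place, midway between the blades. x runs along the tweezers from heel to tips, y across them to the left blade, z up; its yaw varies. Blade hinges at x = -110, y = +3 and -3 mm. Base and heel block lie at x below -80 mm, at most 66 mm high.
- squeeze_place (a point): Middle of the squeezing place, midway between the two blades, 45 mm above the stand's origin. Here the blades have ribbed grips 46 mm long (along the tweezers), 16 mm high (37 to 53 mm above the bench) and 6 mm thick, 38 mm over their outer faces when open. Nothing stands between the blades.
- blade_left: Left (+y) blade. Origin on its hinge, x along the blade. Sprung outward: left alone it stands 0.12 rad outward of the stand's x; it can be pressed in by up to 0.125 rad. At the ribbed grip, 110 mm from the hinge, that takes about 1.5 N at first and 10 N fully in. The blades move independently; a tip moves 1.73 times as far as its grip.
- blade_right: Right (-y) blade, the mirror image of the left one.
- tip_left (a point): Lower end of the left blade's down-bent tip, 190 mm from the hinge, about 6 mm above the gauge plate. Left alone the two tips stand 51 mm apart.
- tip_right (a point): Lower end of the right blade's tip.
- gauge_plate: White plate, 124 x 66 x 10 mm, fixed under the tips, parallel to and centred across the tweezers; its place along them varies. Origin: centre of its underside; x along the tweezers, heel to tips. Two straight dark bands 6 mm wide run along it: middle lines 22 mm apart at the origin and 0.28 mm more per mm of x. Under the tips they mark the wanted tip gap (about 12 to 32 mm).
- band_left: The left (+y) dark band on the gauge plate, 108 x 6 mm, flat. Origin in its middle, x along the band (it slants 0.139 rad outward from the plate's x), y across it. The left tip is over the band when it lies within about 3 mm of the x axis.
- band_right: The right (-y) dark band, the mirror image.
- lamp_pivot (a point): The vertical hinge of the work lamp's arm, on top of its fixed post (post 20 mm thick on a 110 mm round foot), 200 mm above the bench, in the middle of the arm's height.
- lamp_arm (a joint): Angle of the lamp arm about its vertical hinge, rad, anticlockwise from above, range -1.7 to 1.7; it begins near 0 with the lamp head over the tweezers. The arm may be swung either way, turns stiffly (about 1.5 N at the peg) and stays where it is left.
- lamp_head (a point): Centre of the lamp's round shade at the end of the arm, 280 mm from the hinge; shade 90 mm across, from 157 to 216 mm above the bench.
- lamp_peg (a point): Middle of the gripping part of the round upright peg on the lamp arm, 180 mm from the hinge; peg 18 mm thick, its top 28 mm above this point; the arm's top face (arm 16 mm wide) lies 40 mm below this point. This point is 246 mm above the bench.
- masking_tape: Bystander, to be left alone: roll of masking tape lying flat, 100 mm across, 36 mm high. Origin: centre of its underside.
- black_tape: Bystander, to be left alone: small roll of black tape lying flat, 68 mm across, 19 mm high. Origin: centre of its underside.
- pliers: Bystander, to be left alone: pliers lying flat, about 160 mm long, 12 mm high. Origin: on its underside.
- flower_pot: Bystander, to be left alone: black plastic pot, 120 mm across, 110 mm high. Origin: centre of its underside.
- glue_bottle: Bystander, to be left alone: white glue bottle, 56 mm across, 130 mm high. Origin: centre of its underside.
- brush: Bystander, to be left alone: brush lying flat. Origin: on its underside.
- eye_rim: Bystander, to be left alone: brass ring lying flat, 48 mm across, 8 mm high. Origin: centre of its underside.
There are look-alikes about, which are no part of the job. What is shaped like the gauge_plate but green or purple is not meant.

How it is judged:
By the outcome, as a careful person would: the job done as asked, in the order asked, and still so for the second after the job is handed in, while the arm keeps its last pose, push and grip.
It also fails if it takes over 48 s, if anything falls off the work surface, if the arm or the gripper's body presses on something with over 40 N, if the wrist force passes 120 N, or if a joint passes its speed limit or range.

## Working session

There is one attempt and no reset: what is moved stays moved. The work goes in short steps, each a Python script; the robot and the scene stay as the last script left them, time stands still between calls to the robot, and variables do not carry over. Pictures are saved under pics/ and viewed, at most 10 in all, crops included, and the job is handed in when it is done.

```bash
ls; mkdir -p pics; python3 - <<'E'
from cell import bot
import cv2, numpy as np
np.set_printoptions(precision=4,suppress=True)
for n in ("side","top"):
    cv2.imwrite(f"pics/{n}0.png",bot.grab_frame(n)[:,:,::-1]); m=bot.camera_model(n); print(n,m)
print(bot.get_t(),bot.get_eef_rot())
E
```

```text
pics
side {'K': array([[490.2424,   0.    , 326.5715],
       [  0.    , 490.2424, 210.0224],
       [  0.    ,   0.    ,   1.    ]]), 'extrinsics': array([[ 0.7681,  0.6402, -0.0138, -0.3671],
       [ 0.4954, -0.6078, -0.6206, -0.1493],
       [-0.4056,  0.4699, -0.784 ,  1.8638],
       [ 0.    ,  0.    ,  0.    ,  1.    ]])}
top {'K': array([[398.4391,   0.    , 310.8631],
       [  0.    , 398.4391, 200.6785],
       [  0.    ,   0.    ,   1.    ]]), 'extrinsics': array([[-0.021 , -0.9998,  0.0069, -0.0225],
       [-0.9777,  0.0191, -0.2092,  0.5325],
       [ 0.209 , -0.0111, -0.9779,  1.2849],
       [ 0.    ,  0.    ,  0.    ,  1.    ]])}
0.1 [-0.7127 -3.0592  0.0016]
```

View pics/top0.png

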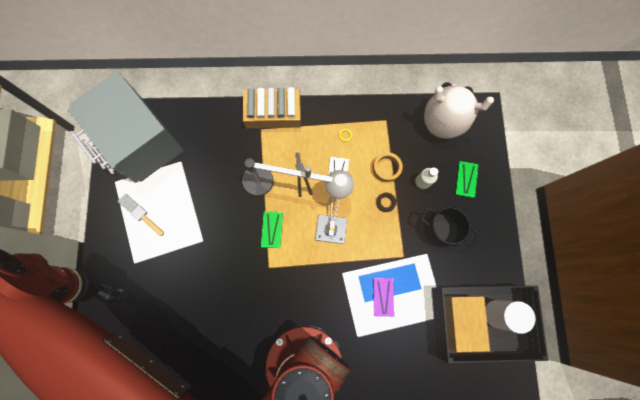

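View pics/side0.png

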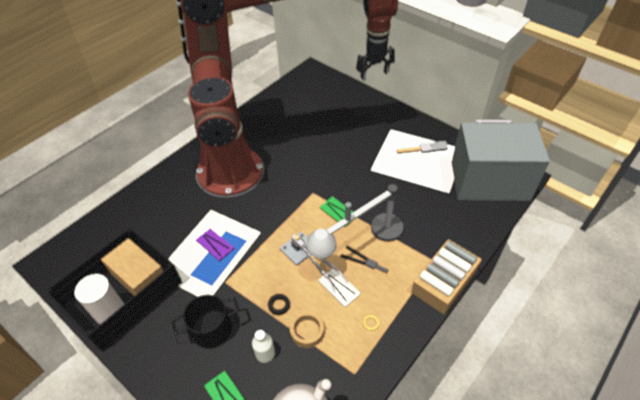

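Top view: lamp post at about (250,163), its arm running to the shade at (340,185). The tweezers run from the heel block (332,228) towards the white gauge plate (339,167). The green plates (271,230), (467,180) and the purple one (384,297) are look-alikes. The white one is under the tips, so it is the one meant. I'll confirm that in an enlarged crop.

```bash
python3 - <<'E'
import cv2, numpy as np
a=cv2.imread("pics/top0.png")[145:255,235:375]; b=cv2.imread("pics/side0.png")[170:310,270:420]
a=cv2.resize(a,None,fx=5,fy=5,interpolation=cv2.INTER_CUBIC)
b=cv2.resize(b,None,fx=4,fy=4,interpolation=cv2.INTER_CUBIC)
cv2.imwrite("pics/a.png",a);cv2.imwrite("pics/b.png",b)
E
```

```text
(no output)
```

View pics/a.png

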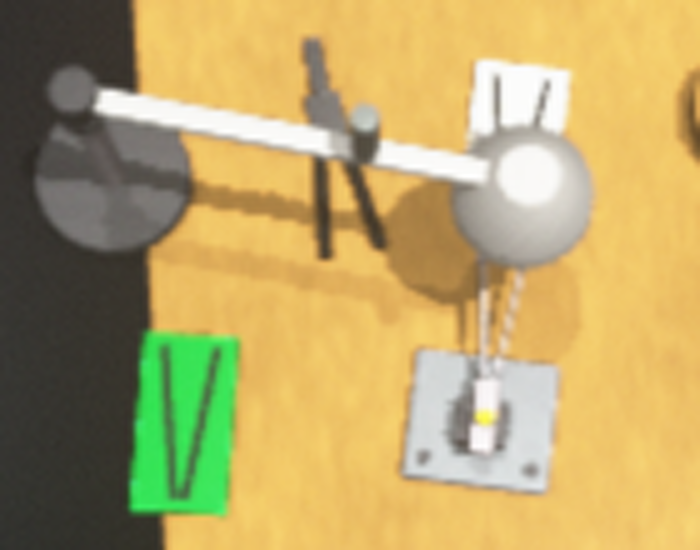

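View pics/b.png

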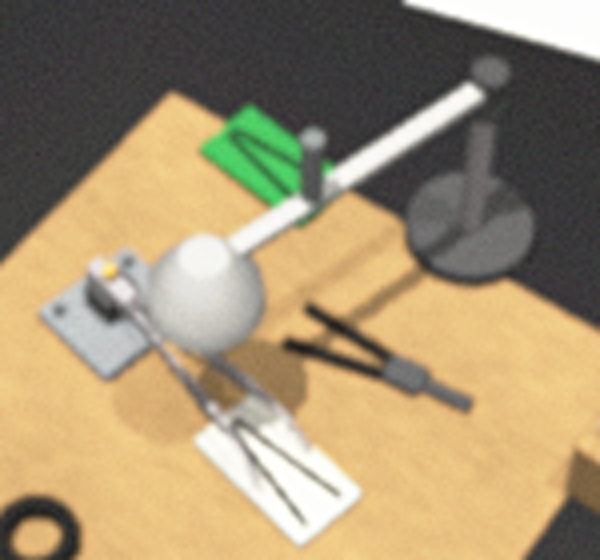

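The crops confirm it: the white plate with two dark bands lies under the tips. Peg top is at about (308,168.6) in top and (348,204) in side. Hinge top is at (249.4,163) and (392.5,187.5), and the shade centre at (339.4,184) and (321.8,243).

```bash
cat > h.py <<'E'
from cell import bot
import cv2, numpy as np
from scipy.spatial.transform import Rotation as R
np.set_printoptions(precision=4,suppress=True)
def onz(n,uv,z):
    m=bot.camera_model(n);E=m["extrinsics"];c=-E[:3,:3].T@E[:3,3]
    d=E[:3,:3].T@np.linalg.inv(m["K"])@[*uv,1]
    return c+d*(z-c[2])/d[2]
def tri(a,b):
    P=[bot.camera_model(n)["K"]@bot.camera_model(n)["extrinsics"][:3] for n in("top","side")]
    X=cv2.triangulatePoints(P[0],P[1],np.float64(a).reshape(2,1),np.float64(b).reshape(2,1)).ravel();return X[:3]/X[3]
def down(yaw): # tool z down, tool y axis direction at angle yaw in world xy
    y=np.array([np.cos(yaw),np.sin(yaw),0]);z=np.array([0,0,-1.]);return R.from_matrix(np.c_[np.cross(y,z),y,z]).as_rotvec()
E
python3 - <<'E'
from h import *
print("peg top",tri((308,168.6),(348,204.2)),onz("top",(308,168.6),.274),onz("side",(348,204.2),.274))
print("pivot",tri((249.4,163),(392.5,187.5)),onz("top",(249.4,163),.21))
print("shade",tri((339.4,184),(321.8,243)),onz("top",(339.4,184),.187))
A=lambda u,v:onz("top",(235+u/5,145+v/5),.008)
for p in [(420,350),(558,367),(547,492),(403,475)]: print("base",A(*p))
for p in [(478,60),(570,70)]: print("gauge",A(*p))
pk=onz("top",(308,168.6),.274)
for yaw in np.arange(-3,3.2,.5): print(yaw,bot.ik([pk[0],pk[1],.26],down(yaw)))
E
```

```text
peg top [ 0.5808 -0.0234  0.2724] [ 0.5792 -0.0246  0.274 ] [ 0.5822 -0.0235  0.274 ]
pivot [0.6187 0.1525 0.2156] [0.6194 0.1522 0.21  ]
shade [ 0.5609 -0.1203  0.1675] [ 0.5545 -0.1202  0.187 ]
base [ 0.491 -0.061  0.008]
base [ 0.4771 -0.1562  0.008 ]
base [ 0.3909 -0.1452  0.008 ]
base [ 0.4045 -0.0472  0.008 ]
gauge [ 0.7005 -0.1078  0.008 ]
gauge [ 0.6918 -0.1733  0.008 ]
-3.0 [-0.2679  0.0506  0.0934  1.6136  0.     -1.9803]
-2.5 [-0.2679  0.0506  0.0934  1.6136 -0.     -2.4803]
-2.0 [-0.2679  0.0506  0.0934  1.6136  0.     -2.9803]
-1.5 [-0.2679  0.0506  0.0934  1.6136 -0.      2.8029]
-1.0 [-0.2679  0.0506  0.0934  1.6136 -0.      2.3029]
-0.5 [-0.2679  0.0506  0.0934  1.6136  0.      1.8029]
0.0 [-0.2679  0.0506  0.0934  1.6136  0.      1.3029]
0.5 [-0.2679  0.0506  0.0934  1.6136  0.      0.8029]
1.0 [-0.2679  0.0506  0.0934  1.6136  0.      0.3029]
1.5 [-0.2679  0.0506  0.0934  1.6136  0.     -0.1971]
2.0 [-0.2679  0.0506  0.0934  1.6136  0.     -0.6971]
2.5 [-0.2679  0.0506  0.0934  1.6136 -0.     -1.1971]
3.0 [-0.2679  0.0506  0.0934  1.6136  0.     -1.6971]
```

Peg-to-hinge distance is 0.180 m, as given. The axis yaw is about -0.15 and the squeeze place is near (0.563,-0.12). I'll swing the lamp away from the robot, anticlockwise by about 0.9 rad.

```bash
python3 - <<'E'
from h import *
pk=np.array([.5808,-.0238]);pv=np.array([.6192,.1523]);a0=np.arctan2(*(pk-pv)[::-1])
pt=lambda a,z:[*(pv+.18*np.array([np.cos(a),np.sin(a)])),z]
o=lambda a:down(a+np.pi/2)
print(bot.ik(pt(a0+.9,.228),o(a0+.9)),bot.ik(pt(a0+.9,.32),o(a0+.9)))
bot.movep(pt(a0,.31),o(a0)); bot.line_to(pt(a0,.228))
bot.grab(40); print(bot.get_width(),bot.get_t(),bot.get_contact_force())
for d in np.arange(.15,.91,.15): bot.line_to(pt(a0+d,.228),speed=.12,orientation=o(a0+d))
print(bot.get_width(),bot.get_contact_force(),bot.get_t())
bot.open_gripper(); bot.line_to(pt(a0+.9,.31),speed=.2)
print(bot.get_t())
for n in("side","top"): cv2.imwrite(f"pics/{n}1.png",bot.grab_frame(n)[:,:,::-1])
a=cv2.imread("pics/top1.png")[140:250,290:400]
cv2.imwrite("pics/c.png",np.hstack([cv2.resize(a,None,fx=5,fy=5,interpolation=2)]))
E
```

```text
[-0.16    0.5496  0.6239  1.6451  0.      0.7255] [-0.16    0.6592  0.9457  1.8573  0.      0.7255]
0.016990357944379267 3.75 [-0.2048 -0.5945  2.648 ]
0.016636792200282347 [ 4.7093 -4.2147  3.9305] 6.0
7.225
```

View pics/c.png

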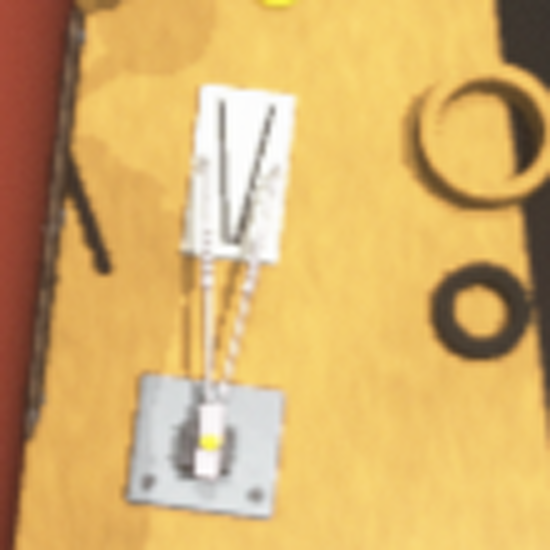

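The top view shows the tweezers clear of the lamp: heel at crop (210,440), blades running up over the white plate, whose corners are at (203,85), (296,95), (272,262) and (182,250). The robot's arm hides the lamp head, so I'll go above the squeeze place and look from the wrist and side.

```bash
python3 - <<'E'
from h import *
A=lambda u,v,z:onz("top",(290+u/5,140+v/5),z)
C=np.array([A(u,v,.01) for u,v in [(203,85),(296,95),(272,262),(182,250)]]);print(C)
far=(C[0]+C[1])/2;near=(C[2]+C[3])/2;d=far-near;print("gauge c",C.mean(0),"len",np.linalg.norm(d),"yaw",np.arctan2(d[1],d[0]))
B=np.array([A(u,v,.008) for u,v in [(140,375),(285,390),(270,518),(127,502)]]);print("base",B.mean(0),(B[0]+B[1])/2)
d=C.mean(0)-B.mean(0);yaw=np.arctan2(d[1],d[0]);print(yaw)
print("heel",A(210,400,.066),A(207,475,.066))
s=(B[0]+B[1])/2+.08*np.array([np.cos(yaw),np.sin(yaw),0]);print("s",s)
o=down(yaw+np.pi/2)
bot.movep([s[0],s[1],.27],o); bot.line_to([s[0],s[1],.16],speed=.2)
print(bot.get_t(),bot.get_qpos())
m=bot.camera_model("wrist");print(m);np.savez("w0.npz",**{k:m[k] for k in("K","extrinsics")})
f=bot.grab_frame("wrist");cv2.imwrite("pics/w0.png",f[:,:,::-1])
g=bot.grab_frame("side");t=bot.grab_frame("top")
cv2.imwrite("pics/st.png",np.vstack([cv2.resize(g[150:350,230:480,::-1],(750,600))[:300*2]]))
cv2.imwrite("pics/t2.png",t[:,:,::-1])
E
```

```text
[[ 0.6999 -0.1077  0.01  ]
 [ 0.6912 -0.1738  0.01  ]
 [ 0.5692 -0.1519  0.01  ]
 [ 0.579  -0.0891  0.01  ]]
gauge c [ 0.6348 -0.1306  0.01  ] len 0.12309427191630293 yaw -0.16480042106350615
base [ 0.4407 -0.1014  0.008 ] [ 0.4848 -0.1076  0.008 ]
-0.14965740511776515
heel [ 0.4631 -0.1018  0.066 ] [ 0.4133 -0.0982  0.066 ]
s [ 0.5639 -0.1195  0.008 ]
8.9833 [-0.435   0.0306 -0.1061  1.4328  0.     -0.2857]
{'K': array([[309.7069,   0.    , 321.6549],
       [  0.    , 309.7069, 203.273 ],
       [  0.    ,   0.    ,   1.    ]]), 'extrinsics': array([[ 0.15  ,  0.9887,  0.0002,  0.033 ],
       [ 0.9374, -0.1423,  0.3178, -0.5649],
       [ 0.3142, -0.0475, -0.9482,  0.1317],
       [ 0.    ,  0.    ,  0.    ,  1.    ]])}
```

View pics/w0.png

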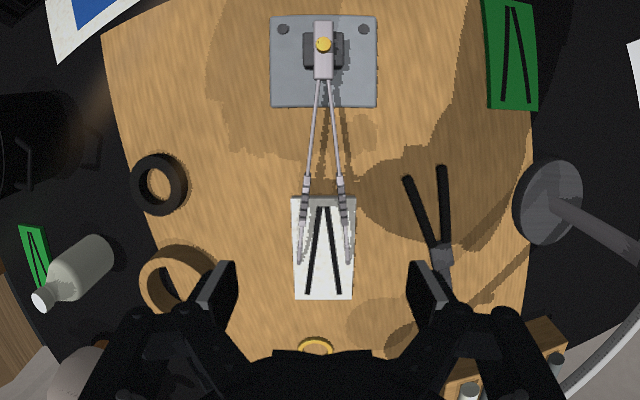

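View pics/st.png

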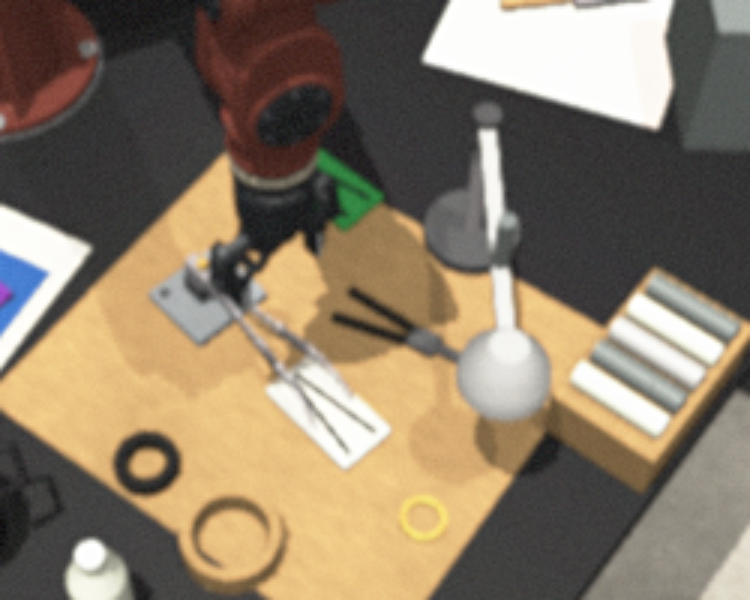

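Wrist: tweezers with grips at about (305,187) and (341,187), tips near (299,260) and (348,260), and the white plate. Side: lamp head now at about (398,275), off to the side and well clear. I'll enlarge the wrist crop.

```bash
python3 - <<'E'
from h import *
f=cv2.imread("pics/w0.png")[165:310,270:380]
cv2.imwrite("pics/d.png",cv2.resize(f,None,fx=4,fy=4,interpolation=2))
h=onz("side",(398.3,275),.187);print(h,np.hypot(*(h[:2]-[.5639,-.1195])))
E
```

```text
[ 0.8036 -0.0771  0.187 ] 0.24341425011336232
```

View pics/d.png

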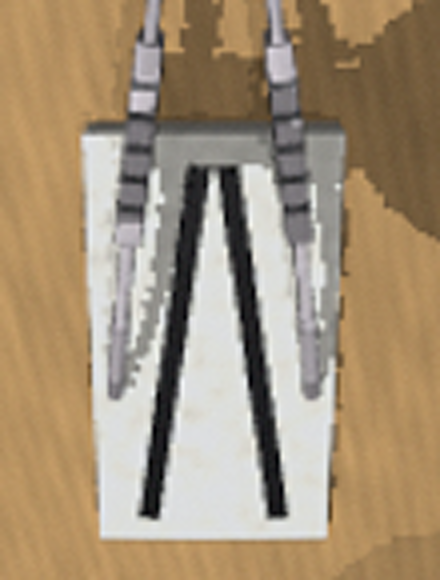

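Crop: grips run from (149,40) to (128,243) and from (279,40) to (301,243). Tips are at (115,393) and (312,392). Bands run (199,168)-(150,517) and (229,168)-(278,517).

```bash
cat >> h.py <<'E'
def won(m,uv,z):
    K,E=m["K"],m["extrinsics"]
    p=(np.array(uv)-K[:2,2])/K[0,0];r=np.hypot(*p);d=E[:3,:3].T@np.r_[p/r*np.sin(r),np.cos(r)]
    c=-E[:3,:3].T@E[:3,3];return c+d*(z-c[2])/d[2]
E
python3 - <<'E'
from h import *
m=np.load("w0.npz");P=lambda u,v,z:won(m,(270+u/4,165+v/4),z)[:2]
g=[P(149,40,.053),P(128,243,.053),P(279,40,.053),P(301,243,.053)];t=[P(115,393,.017),P(312,392,.017)]
b=[P(199,168,.01),P(150,517,.01),P(229,168,.01),P(278,517,.01)]
far=(b[1]+b[3])/2;near=(b[0]+b[2])/2;d=far-near
yaw=np.arctan2(d[1],d[0]);print("bandyaw",yaw,"len",np.linalg.norm(d),"gaps",np.linalg.norm(b[0]-b[2]),np.linalg.norm(b[1]-b[3]))
gm=sum(g)/4;tm=sum(t)/2;print("grip mid",gm,"tip gap",np.linalg.norm(t[0]-t[1]),"tipmid",tm,"grip->tip",np.linalg.norm(tm-gm),"yaw",np.arctan2(*(tm-gm)[::-1]))
hh=won(m,(323,44),.068);print("heel",hh, np.arctan2(*(tm-hh[:2])[::-1]))
print("griplen",np.linalg.norm(g[0]-g[1]),np.linalg.norm(g[2]-g[3]))
dh=d/np.linalg.norm(d);n=np.array([-dh[1],dh[0]])
s=(tm-near)@dh;gap=np.linalg.norm(b[0]-b[2])+s*(np.linalg.norm(b[1]-b[3])-np.linalg.norm(b[0]-b[2]))/np.linalg.norm(d)
print("gap wanted",gap,"theory from band centre",22+.28*1000*((tm-(far+near)/2)@dh),"centre off",(tm-near)@n)
E
```

```text
bandyaw -0.14806894846968782 len 0.10636926620438085 gaps 0.00754877558922932 0.036795278698697725
grip mid [ 0.5648 -0.1175] tip gap 0.05234572509851981 tipmid [ 0.645  -0.1294] grip->tip 0.08114766637570198 yaw -0.14815297069901637
heel [ 0.4382 -0.0989  0.068 ] -0.14656997624442847
griplen 0.04601354766683698 0.04608569244494176
gap wanted 0.024262486457798594 theory from band centre 24.12883483112254 centre off -0.000180556556055457
```

Everything agrees: tip gap is 52 mm (51 given), grips are 46 mm long, and the band gaps match. The squeeze place is (0.565,-0.1175) with yaw -0.148. The wanted tip gap is about 24.4 mm, so about 22.3 mm over the grips. Lamp head is 24 cm away. The spring is weaker than the gripper's minimum grip, so I'll try a light squeeze and see how the width responds.

Width 9 mm: even the 20 N minimum closes the blades fully, so the gap can't be set by force. I'll set it by position. With the fingers fully open (85 mm, against their stop), I turn the gripper over the blades like a key. One finger presses the left blade near the heel side of the grip and the other presses the right blade nearer the tips. The yaw then sets the gap. The wrist camera goes on the tip side (half turn) so it can see the tips.

```bash
cat >> h.py <<'E'
YAW=-.148; S=np.array([.5648,-.1175])
def sxy(x,y): c,s=np.cos(YAW),np.sin(YAW); return S+np.array([c*x-s*y,s*x+c*y])
def pose(phi,x,y,z): return [*sxy(x,y),z], down(YAW-np.pi/2+phi)
def shot(n):
    m=bot.camera_model("wrist");np.savez(f"{n}.npz",**{k:m[k] for k in("K","extrinsics")})
    f=bot.grab_frame("wrist");cv2.imwrite(f"pics/{n}.png",f[:,:,::-1]);return f
def state(): print(bot.get_t(),bot.get_contact_force(),bot.get_width(),bot.get_wrist_torque())
E
python3 - <<'E'
from h import *
bot.open_gripper(); bot.line_to([*S,.13],speed=.25)
r=np.deg2rad
p,o=pose(r(30),0,-.002,.13); bot.movep(p,o); state()
p,o=pose(r(30),0,-.002,.012); bot.line_to(p,speed=.15,threshold=12); state()
for d in(45,52,57):
    p,o=pose(r(d),0,-.002,.012); bot.line_to(p,orientation=o,speed=.05); state()
print(bot.get_ee_pos(),bot.get_qpos())
shot("w2")
E
```

```text
14.8667 [ 0.338  -0.023  -0.0695] 0.08498219051394748 [ 0.0135  0.0053 -0.0091]
15.8 [ 0.5452 -0.5097  0.0831] 0.0852935486284605 [0.0296 0.02   0.0034]
16.2083 [-0.1501 -0.5615  0.3122] 0.08560593867900282 [-0.0293  0.0396 -0.032 ]
16.4833 [-1.6181 -1.3255  1.3783] 0.08535761534852213 [-0.3191  0.135  -0.029 ]
16.7333 [-1.8083 -1.7919  1.0951] 0.08516269748482382 [-0.5799  0.3385 -0.162 ]
[ 0.5646 -0.1199  0.0123] [-0.4354  0.1161 -0.2924  1.162  -0.0006  1.8648]
```

View pics/w2.png

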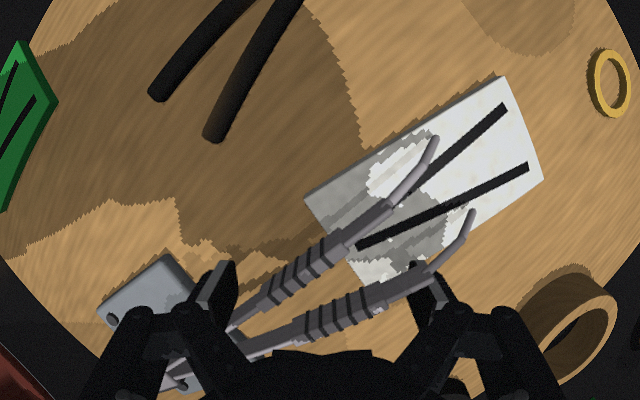

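Wrist: both blades are being pressed by the open fingers. The left tip is at about (435,139) and the right tip at about (471,213). The right band runs (357,246)-(529,167) and the left band ends at (504,106). Next I compute their offsets from the bands.

```bash
cat >> h.py <<'E'
def stand(p): c,s=np.cos(YAW),np.sin(YAW);d=np.array(p[:2])-S;return 1000*np.array([c*d[0]+s*d[1],-s*d[0]+c*d[1]])
E
python3 - <<'E'
from h import *
m=np.load("w0.npz");P=lambda u,v,z:stand(won(m,(270+u/4,165+v/4),z))
print("w0 bands",[P(*q,.01) for q in [(199,168),(150,517),(229,168),(278,517)]],"tips",P(115,393,.016),P(312,392,.016))
m=np.load("w2.npz");Q=lambda u,v,z:stand(won(m,(u,v),z))
print("w2 band ends L far, R near, R far",Q(504,106,.01),Q(357,246,.01),Q(529,167,.01))
print("tips",Q(435,139,.016),Q(471,213,.016)); print("plate corners",Q(504,76,.01),Q(543,179,.01))
E
```

```text
w0 bands [array([20.3208, -3.5649]), array([126.6237, -18.1954]), array([20.3413,  3.9838]), array([126.7769,  18.5996])] tips [ 81.7488 -26.2341] [81.6258 26.2937]
w2 band ends L far, R near, R far [125.8412  18.0609] [19.8479 -4.2743] [126.5283 -20.485 ]
tips [80.4768 24.6497] [ 80.529  -19.9253]
plate corners [133.9793  31.7429] [133.4808 -32.9218]
```

Rig agrees to about 1 mm. The left tip needs about 13 mm more and the right about 7 mm, so I'll go to yaw ≈63.9° with the centre shifted +0.45 mm. I'll make one composite of rectified views from two stages.

```bash
cat >> h.py <<'E'
K=4.4
def rect(f,m,z=.010):
    # stand-frame map: col=(x-45)*K, row=(40-y)*K, plane height z
    X,Y=np.meshgrid(45+np.arange(396)/K,40-np.arange(352)/K)
    c,s=np.cos(YAW),np.sin(YAW);W=np.stack([S[0]+(c*X-s*Y)/1e3,S[1]+(s*X+c*Y)/1e3,np.full_like(X,z)],-1)
    E=m["extrinsics"];C=W@E[:3,:3].T+E[:3,3];r=np.hypot(C[...,0],C[...,1]);a=np.arctan2(r,C[...,2])/r*m["K"][0,0]
    return cv2.remap(f,(C[...,0]*a+m["K"][0,2]).astype(np.float32),(C[...,1]*a+m["K"][1,2]).astype(np.float32),cv2.INTER_CUBIC)
E
python3 - <<'E'
from h import *
im=[]
for i,(d,y) in enumerate(((60.5,-.0018),(63.9,-.00155))):
    p,o=pose(np.deg2rad(d),0,y,.012); bot.line_to(p,orientation=o,speed=.03); bot.hold(.3); state()
    f=shot(f"w{3+i}")[:,:,::-1]; im.append(rect(f,np.load(f"w{3+i}.npz")))
print(bot.get_ee_pos(),p)
cv2.imwrite("pics/e.png",np.hstack(im))
E
```

```text
17.3333 [-0.0472  0.9329  1.8486] 0.0851377134059399 [ 0.1444  0.0498 -0.4298]
17.9333 [1.6001 3.4223 0.259 ] 0.08503962838191965 [ 0.6553 -0.3803 -0.7124]
[ 0.5647 -0.1189  0.012 ] [np.float64(0.5645714365462221), np.float64(-0.11903305536351337), 0.012]
```

View pics/e.png

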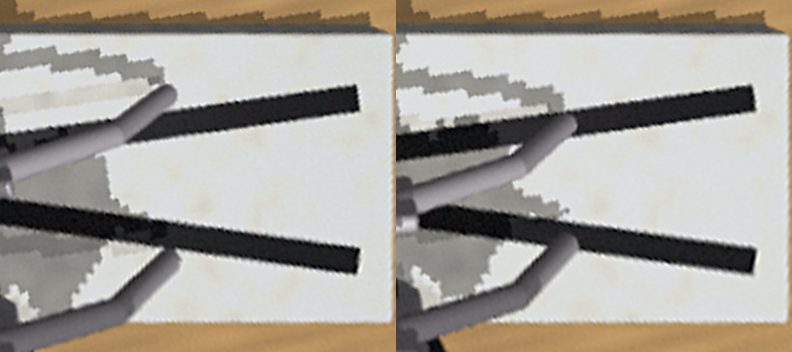

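Right panel: left tip end cap at about (568,127) against a band middle near row 125. Right tip end cap at about (570,246) against a band middle near row 234. Because the tips stand above the plate and the camera looks in from the left, I correct for parallax exactly.

```bash
python3 - <<'E'
from h import *
def up(m,col,row,z):
    x,y=(45+col/K)/1,(40-row/K); g=np.r_[sxy(x/1e3,y/1e3),.010]
    E=m["extrinsics"];c=-E[:3,:3].T@E[:3,3]; return stand(c+(g-c)*(z-c[2])/(g[2]-c[2])),stand(c),c[2]
for n,L,Rr in(("w3",(168,97),(172,262)),("w4",(172,127),(174,246))):
    m=np.load(n+".npz")
    for z in(.016,.018):
        l,cc,cz=up(m,*L,z);r,_,_=up(m,*Rr,z)
        b=lambda x,s:-.8+s*(11+.14*(x-73.4))
        print(n,z,"L",l,"R",r,"inward needed L",l[1]-b(l[0],1),"R",b(r[0],-1)-r[1],cc,cz)
E
```

```text
w3 0.016 L [81.3833 20.09  ] R [ 82.2548 -15.8609] inward needed L 8.772375268681053 R 2.8212246319982093 [39.6428 69.6509] 0.15524915325851885
w3 0.018 L [80.7838 20.8019] R [ 81.6428 -14.6327] inward needed L 9.568136721877769 R 1.6787237517551947 [39.6428 69.6509] 0.15524915325851885
w4 0.016 L [82.0756 13.6591] R [ 82.5114 -12.2686] inward needed L 2.2445398149115707 R -0.8069853066665456 [35.3271 72.1799] 0.1551823555242593
w4 0.018 L [81.4039 14.5   ] R [ 81.8334 -11.0551] inward needed L 3.1795076320032933 R -1.925556166464478 [35.3271 72.1799] 0.1551823555242593
```

Response matches the lever model: 6.5 mm measured against 6.4 predicted on the left, 3.6 against 3.5 on the right. What remains is about 2.7 mm inward on the left and 1.3 mm outward on the right, so I'll shift the gripper 1.0 mm towards the right blade and check by template matching.

```bash
python3 - <<'E'
from h import *
p,o=pose(np.deg2rad(63.9),0,-.00255,.012); bot.line_to(p,orientation=o,speed=.02); bot.hold(.5); state(); print(bot.get_ee_pos(),p)
f=shot("w5")[:,:,::-1]; z=.017
a=rect(cv2.imread("pics/w4.png"),np.load("w4.npz"),z);b=rect(np.ascontiguousarray(f),np.load("w5.npz"),z)
cv2.imwrite("pics/f.png",b)
def up(m,col,row):
    g=np.r_[sxy((45+col/K)/1e3,(40-row/K)/1e3),.010];E=m["extrinsics"];c=-E[:3,:3].T@E[:3,3];return stand(c+(g-c)*(z-c[2])/(g[2]-c[2]))
m=np.load("w4.npz")
for n,px,s in(("L",(172,127),1),("R",(174,246),-1)):
    q=up(m,*px);cx,cy=int((q[0]-45)*K),int((40-q[1])*K)
    t=a[cy-16:cy+17,cx-22:cx+12];w=b[cy-46:cy+47,cx-42:cx+32]
    r=cv2.matchTemplate(w,t,cv2.TM_CCOEFF_NORMED);_,v,_,l=cv2.minMaxLoc(r)
    d=((l[0]-20)/K,-(l[1]-30)/K);x,y=q[0]+d[0],q[1]+d[1];print(n,"score",v,"moved",d,"off band (outward)",s*(y-(-.8+s*(11+.14*(x-73.4)))))
E
```

```text
18.7333 [2.8725 4.6519 1.0756] 0.08565722048041637 [ 0.9864 -0.5331 -0.8321]
[ 0.5646 -0.1197  0.012 ] [np.float64(0.5644239762534622), np.float64(-0.12002212333997361), 0.012]
L score 0.8684819936752319 moved (0.9090909090909091, 0.0) off band (outward) 2.5847509961847113
R score 0.9598800539970398 moved (0.45454545454545453, -0.45454545454545453) off band (outward) -0.9753616456564469
```

```bash
python3 - <<'E'
from h import *
for n in("w4","w5"):
    a=cv2.cvtColor(rect(cv2.imread(f"pics/{n}.png"),np.load(n+".npz")),cv2.COLOR_BGR2GRAY)
    for r0 in(100,220):
        print(n,"rows",r0,"cols 148..196 step 4")
        for r in range(r0,r0+50,3): print(r,*["%3d"%v for v in a[r,148:197:4]])
E
```

```text
w4 rows 100 cols 148..196 step 4
100 145 143 144 144 138 194 221 221 220 219 219 221 221
103 157 126 145 142 143 199 221 221 223 223 223 223 232
106 206 125 146 144 138 186 231 225 222 211 217 187 163
109 214 145 139 148 146 196 160 169 140 109  91  73  51
112 190 124 106  76  83 105  34  54  30  37  21  36  36
115  52   7  31  29  52  66  73  62  30  40  41  38  41
118  33  36  40  55  65  77  95 114  57  42  35  35  39
121  41  46  53  64  74  92 105 124  74  39  39  35  41
124  45  51  64  75  93 106 118 133 118  33  39  37  39
127  52  63  75  87 102 117 128 138 113  33  36  39  41
130  59  70  85 102 113 127 134 137  58  34  27  28  29
133  72  85  98 113 124 132 137  71  29  41  77  73  78
136  81  98 112 126 133 138 134 111 138 132 200 195 217
139  95 110 123 131 134 154 212 244 233 219 227 226 228
142 107 119 130 133 152 214 224 223 221 222 221 219 219
145 118 129 132 146 208 224 221 220 220 222 220 221 221
148 129 134 140 194 223 221 220 221 219 221 220 221 219
w4 rows 220 cols 148..196 step 4
220  19  44  40 110 157 166 201 191 217 229 226 229 230
223  28  33  27  28  14  5
[... 2139 characters left out ...]
  36  33  38  36  35  33  37
235  35  34  35  38  37  37  35  33  36  36  36  36  34
238  32  29  38  35  50  57  68  53  33  38  34  37  34
241  33  24  38  41  56  64  74  88  36  37  37  34  34
244  68  61  48  49  61  69  84 102  87  35  34  36  35
247 185 196  51  60  66  80  95 112 118  31  19  27  32
250 219 109  44  65  74  91 108 122 132 121  81  45  38
253 127  40  60  74  84  99 119 124 152 202 225 185 219
256  44  52  70  83  95 112 124 132 182 229 225 225 222
259  43  63  79  92 108 124 127 156 208 223 221 219 220
262  66  74  90 102 120 127 143 193 223 220 221 220 219
265  73  85 100 114 127 133 178 220 222 220 220 219 219
268  81  94 112 122 128 158 212 222 219 220 220 219 218
```

The pixel profiles show the template match on the left was misled by the band. The left tip actually moved about 1.9 mm inward and the right about 0.8 mm outward, as predicted. Both now sit within about 1 mm of their band's middle line. I'll check steadiness and hand in.

```bash
python3 - <<'E'
from h import *
bot.hold(.8); state(); f=shot("w6")[:,:,::-1].astype(int); d=np.abs(f-cv2.imread("pics/w5.png").astype(int))[100:290,300:540]
print(d.mean(),(d.max(2)>60).sum())
if (d.max(2)>60).sum()<150: print(bot.finish_job())
E
```

```text
19.5833 [2.9982 5.5067 0.4057] 0.08517871269880385 [ 0.9858 -0.5106 -0.7589]
1.695358187134503 0
the job is handed in; nothing more can be done
None
```

The job is handed in at about 20 s: the lamp head stands about 24 cm from the tweezers, and both tips measured within about 1 mm of their bands' middle lines and steady. The tweezers are held between the fully open, turned fingers, which press the blades just beyond the ribbed grips, because the 20 N minimum grip shut them completely; one earlier trial squeeze did that.

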